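# Hang the board frame on the two hooks

### The arm

A 7-joint arm with a two-finger parallel gripper is mounted at the origin on the work surface. World frame = base frame: x ahead of the robot, y to its left, z up, the work surface at z = 0. Lengths are in m, angles in rad, forces in N, time in s.
With the tool pointing down it reaches from about 0.4 to 0.9 m from the base axis. Payload 5.5 kg.
Tool frame: the origin (TCP) lies at the very end of the fingers, on their centre line; the grasp point (between the pads) lies r.hold_point_z behind it (r.hold_point_z is the distance from the TCP to the grasp point, in m); z points along the fingers, y is the direction in which the jaws open and shut (so a half turn about z gives the same grasp; the last joint's range is limited). The gripper opens to 92 mm and grips with 3 to 60 N. Pads are 19 mm wide; open, the fingers measure 130 mm over their backs; the gripper's body (75 mm by 190 mm) begins 47 mm behind the grasp point.
Start: joints at [-0.839, 0.501, -0.427, 1.55, 0.221, 1.138, -0.21], TCP at [0.294, 0.58, 0.227] pointing down, gripper open.
Joint ranges: [-2.88, 2.88], [-0.31, 2.03], [-1.54, 1.56], [0.2, 2.42], [-1.41, 4.55], [0.19, 2.02], [-2.57, 2.57]. Speed limits (rad/s): [2.57, 2.57, 3.14, 3.14, 3.14, 3.14, 3.14].

### API

Orientations are given as a unit quaternion [w, x, y, z].
In Python, from bench import readout, cams, order, r gives the robot as it stands.
- The arm moves only by the shell command python3 -m crank 'ROWS' [FORCE]. ROWS is JSON, a list that holds one entry, the list of rows, each a list of 7 numbers: the shift along the world's x, y, z in units of 1 m (1.0 is 1 m), then the turn, a rotation vector about the world's x, y, z in units of 90 degrees (1.0 is 90 degrees), then the closure, from 0 (fully open) to 1 (shut). In form: [[[tx, ty, tz, ax, ay, az, claw], ...]]. A call has 1 to 10 rows; each row is the pose to reach, as a shift and turn from the pose commanded when the call began; what a row does not reach only later rows make up. A row lasts 1/8 s, in which the tool goes at most 62.5 mm and 10.7 degrees, less where a joint would pass 70% of its speed; a pose out of reach is approached as far as the arm can. A call with a number of a shift or a turn outside -1 to 1 is refused whole. A call with a gripper value outside its range is refused whole. The fingers move at their own pace and stop on an object; FORCE is the grip in N (left out, the last holds). Time passes only in rows, so rows that repeat a pose let the fingers close. It gives the time, the measured TCP pose, the force and the opening at its end, in the units of the state.
- readout.get_obs(): the state, without advancing time (a new reading comes with each control period).
- cams.camera(name): name is "scene" or "side" or "wrist"; returns the picture (384x512x3 uint8, blue, green, red); there is no depth.
- cams.calibration(name): a dict with "fx", "fy", "cx", "cy" (pixels), "dist" ([k1, k2, p1, p2, k3] as OpenCV has them; the pictures are not rectified), "rvec" (rotation vector, rad) and "tvec" (3), from world to camera coordinates, as OpenCV has them; the wrist camera has in their place "mount" (4x4, takes a point from camera to tool coordinates, whose origin is the TCP and whose axes are the flange's). Camera axes: x right, y down, z forward; pixel columns grow to the right and rows downward; lengths in m; the calibration is good to about 2 mm. A picture is of the moment at which its call begins: read the wrist's pose just before it. calibration takes no time and is no camera call.
- order.sign_off(): hands the job in, once; it reports no verdict.
The state is a dict: "clock": time; "joint_pos": joint angles; "qd": joint speeds; "joint_efforts": joint torques, N m; "ee_pos": TCP position; "ee_rot": TCP orientation; "wrist_force": force on the tool from outside, world axes, zero at the start; "torque": the same for the moment, N m; "opening": finger opening in m.
Only numpy, scipy, OpenCV 4.12 (cv2) and the standard library are available. Lean on these libraries where they do the work, as an engineer would, in place of code of your own. Each camera call takes 0.05 s, during which the arm holds its last target. There are 200 camera calls.

### The job

Take the board frame with the green grip by that grip and hang it on the two-hook stand, one end of its top rail in each orange hook. Lower it until both ends rest fully in their hooks before you let go, then leave it hanging still; leave the frame with the blue grip where it stands.

Things in the scene. Friction and masses are not known exactly. Their poses are not given: they have to be found in the camera images.
- green_frame_grip (a point): Centre of the green grip block (14 mm along x, 50 along y, 30 tall) on top of the upright frame, 120 mm above its feet's underside. Aluminium rail under it: 230 mm along y, 10 x 10 mm, underside 25 mm below this point, ends free beyond y = +-75 mm. Side posts and feet (60 mm along x) at y = +-70 mm; green circuit board between. 0.3 kg, balanced; same both ways round. z up.
- blue_frame_grip (a point): Centre of the blue grip block of a second frame, alike in all sizes but with a blue grip and blue circuit board, standing on the bench. Not to be moved.
- hooks_mid (a point): Midpoint of the two orange hooks' seats on the fixed dark grey stand, level with the seat surface, 135 mm above the bench. Hooks at y = +-95 mm: 8 mm round bar bent in the xz plane, open upwards; seat 16 mm wide along x, mouth 48 mm, tips 28 mm above the seat. Posts at x = +48 mm rise 22 mm above it, joined by a low bar. Free between. A seated rail lies along y, underside at this height. z up.

How it is judged:
By the outcome, as a careful person would: the job done as asked, in the order asked, and still so for the second after the job is handed in, with the robot touching nothing.
It also fails if it takes over 46 s, if anything falls off the work surface, if the arm or the gripper's body presses on something with over 40 N, if the wrist force passes 120 N, or if a joint passes its speed limit or range.

## Working session

There is one attempt and no reset: what is moved stays moved. The work goes in short steps, Python scripts to look and compute and a shell command to move; the robot and the scene stay as the last step left them, time stands still between calls to the robot, and variables do not carry over. Pictures are saved under pics/ and viewed, about 8 in all and at most 12, crops included, and the job is handed in when it is done.

```bash
mkdir -p pics
python3 - <<'E'
from bench import readout,cams,r
import cv2,numpy as np
o=readout.get_obs();print({k:np.round(v,3) for k,v in o.items()},r.hold_point_z)
for n in("scene","side"):
    cv2.imwrite(f"pics/{n}0.png",cams.camera(n));c=cams.calibration(n);print(n,c)
E
```

```text
{'clock': np.float64(0.0), 'joint_pos': array([-0.839,  0.502, -0.427,  1.551,  0.221,  1.138, -0.21 ]), 'qd': array([-0.   , -0.   ,  0.001,  0.001, -0.002, -0.001,  0.001]), 'joint_efforts': array([-0.0000e+00, -5.6659e+01, -5.8170e+00, -2.7912e+01, -6.9000e-02,
        3.1000e-02,  0.0000e+00]), 'ee_pos': array([0.293, 0.579, 0.226]), 'ee_rot': array([-0.   ,  0.232,  0.973, -0.001]), 'wrist_force': array([-0.118, -0.086,  0.956]), 'torque': array([-0.009, -0.009,  0.034]), 'opening': np.float64(0.092)} 0.0188
scene {'fx': 433.98297999052335, 'fy': 433.98297999052335, 'cx': 256.0874190344647, 'cy': 196.1487851113945, 'dist': array([-0.10753399,  0.        ,  0.        ,  0.        ,  0.        ]), 'rvec': array([ 1.66068719,  2.13795251, -0.61839283]), 'tvec': array([ 0.14947924, -0.33493984,  1.36603474])}
side {'fx': 485.56247032806044, 'fy': 485.56247032806044, 'cx': 253.76180795283452, 'cy': 186.78943606701702, 'dist': array([-0.11884295,  0.        ,  0.        ,  0.        ,  0.        ]), 'rvec': array([ 2.27183714, -0.47111848,  0.20659706]), 'tvec': array([-0.4911229 ,  0.26950402,  1.15213383])}
```

View pics/scene0.png

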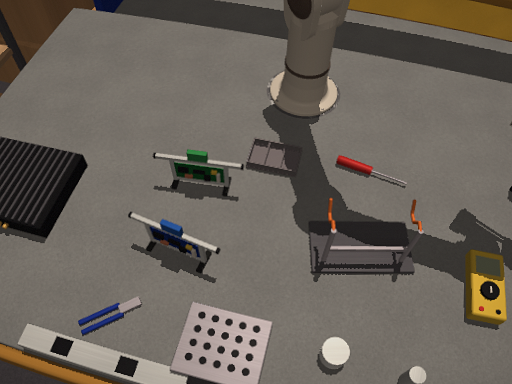

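View pics/side0.png

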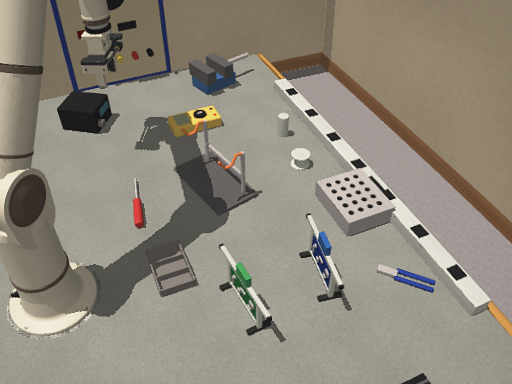

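The scene view shows the green frame's rail from about (155,155) to (242,166) and the hooks at (331,215) and (415,215). In the side view, the rail runs from (221,246) to (268,325), with the hooks near (193,130) and (233,160). I'll enlarge those areas.

Run:
```python
import cv2,numpy as np
s=cv2.imread("pics/scene0.png");d=cv2.imread("pics/side0.png")
def c(im,x,y,w=100,h=75):
    v=cv2.resize(im[y:y+h,x:x+w],None,fx=4,fy=4,interpolation=cv2.INTER_CUBIC)
    for i in range(0,w,10):
        cv2.putText(v,str(x+i),(i*4,8),0,.3,(255,255,255),1);cv2.line(v,(i*4,10),(i*4,14),(255,255,255),1)
    for i in range(10,h,10):
        cv2.putText(v,str(y+i),(0,i*4+3),0,.3,(255,255,255),1)
    return v
cv2.imwrite("pics/crop0.png",np.vstack([np.hstack([c(s,150,130),c(s,325,190)]),np.hstack([c(d,200,255-12+0),c(d,160,110)])]))
cv2.imwrite("pics/crop1.png",c(d,200,235,100,100))
```

```text
(no output)
```

View pics/crop0.png

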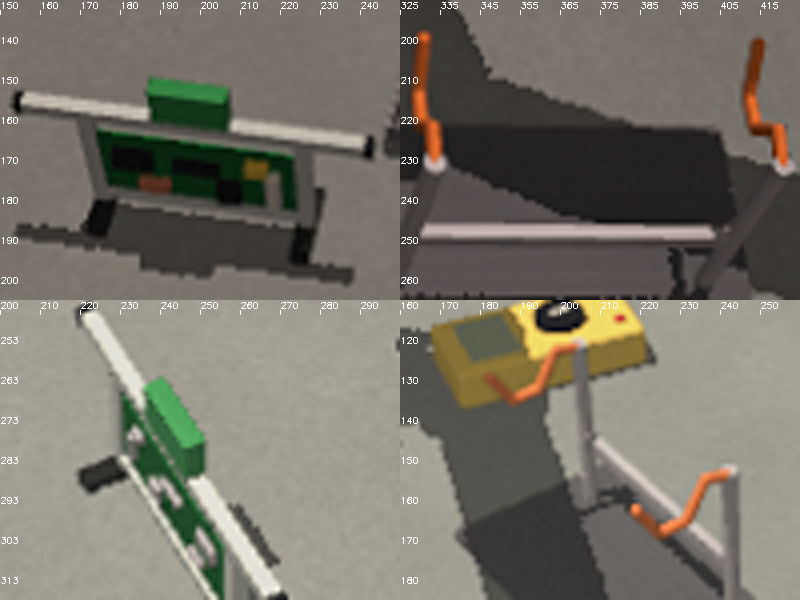

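View pics/crop1.png

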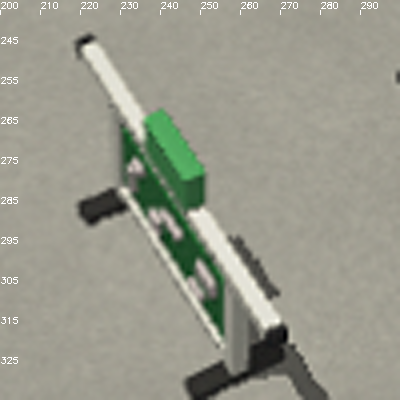

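```bash
cat > h.py <<'E'
from bench import cams
import cv2,numpy as np
from scipy.optimize import least_squares
C={n:cams.calibration(n) for n in("scene","side")}
def K(c): return np.array([[c['fx'],0,c['cx']],[0,c['fy'],c['cy']],[0,0,1]])
def proj(n,P):
    c=C[n];return cv2.projectPoints(np.float64(P).reshape(-1,1,3),c['rvec'],c['tvec'],K(c),c['dist'])[0][:,0]
def tri(obs):
    return least_squares(lambda p:np.concatenate([proj(n,p)[0]-u for n,u in obs.items()]),[.5,0,.1])
def fit(obs,x0): # obs: list (cam, local pt, px); pose x,y,z,yaw
    def f(q):
        c,s=np.cos(q[3]),np.sin(q[3]);R=np.array([[c,-s,0],[s,c,0],[0,0,1]])
        return np.concatenate([proj(n,R@np.array(l)+q[:3])[0]-u for n,l,u in obs])
    return least_squares(f,x0)
E
python3 - <<'E'
from h import *
for k,a,b in [("railA",(154.5,155.5),(268,318.5)),("railB",(242,166.5),(221,246.5)),
 ("postL",(333.5,230.5),(243,152.7)),("postR",(421,231.5),(205,121)),("tipL",(331.2,199.5),(218.7,162.5)),("tipR",(414.5,200),(182,128.7))]:
    s=tri({"scene":a,"side":b});print(k,s.x.round(4),s.fun.round(1))
E
```

```text
railA [ 0.4329 -0.3121  0.0976] [ 0.2 -0.1  0.2  0.1]
railB [ 0.4121 -0.089   0.0986] [-0.1  0.1 -0.1 -0. ]
postL [0.5683 0.1532 0.1564] [-0.4  0.3 -0.5 -0.3]
postR [0.5233 0.3386 0.1557] [-0.3  0.3 -0.5 -0.4]
tipL [0.493  0.1369 0.1584] [-0.2  0.1 -0.2 -0.1]
tipR [0.4482 0.3196 0.161 ] [-0.1  0.1 -0.1 -0.1]
```

The green frame sits at about (0.4225, -0.2006), yaw 5.3°. The hooks midpoint is at about (0.498, 0.2345), yaw 13.7°. I'll move above the green grip.

```bash
python3 -m crank '[[[0.17,-0.3,0.02,0,0,-0.3,0],[0.17,-0.3,0.02,0,0,-0.3,0],[0.17,-0.3,0.02,0,0,-0.3,0],[0.17,-0.3,0.02,0,0,-0.3,0],[0.17,-0.3,0.02,0,0,-0.3,0],[0.1285,-0.781,0,0,0,-0.643,0],[0.1285,-0.781,0,0,0,-0.643,0],[0.1285,-0.781,0,0,0,-0.643,0],[0.1285,-0.781,0,0,0,-0.643,0],[0.1285,-0.781,0,0,0,-0.643,0]]]'; python3 -c "
from bench import readout as r
print(r.get_obs())"
```

```text
clock: 1.35
ee_pos: [0.4314, -0.0054, 0.2337]
ee_rot: [0.0, 0.674, 0.739, 0.0]
wrist_force: [2.1, 0.3, 0.4]
opening: 0.0917
{'clock': 1.35, 'joint_pos': array([-0.08348469,  0.06633185,  0.03518991,  2.07370879, -0.00290804,
        1.00120171,  0.04537149]), 'qd': array([ 0.656956  , -0.08694077,  0.50403631,  0.13826237, -0.04218802,
       -0.05980214,  1.17078568]), 'joint_efforts': array([ -3.77985746, -31.44032478,  -1.60926964, -25.31554163,
        -0.09850153,   0.5100421 ,  -1.60167418]), 'ee_pos': array([ 0.43140885, -0.0053595 ,  0.23369019]), 'ee_rot': array([9.72634530e-05, 6.73778224e-01, 7.38933599e-01, 1.80557939e-04]), 'wrist_force': array([2.05055263, 0.33833184, 0.39477955]), 'torque': array([-0.094123  , -0.0015596 ,  0.05357827]), 'opening': 0.09169685917028092}
```

```bash
python3 -m crank '[[[0,-0.17,-0.008,0,0,0,0],[0,-0.17,-0.008,0,0,0,0],[0,-0.17,-0.008,0,0,0,0],[0,-0.17,-0.008,0,0,0,0],[0,-0.17,-0.008,0,0,0,0]]]'
python3 - <<'E'
from bench import readout,cams
import cv2,numpy as np
o=readout.get_obs();im=cams.camera("wrist");cv2.imwrite("pics/w1.png",im)
np.save("w1.npy",np.r_[o['ee_pos'],o['ee_rot']]);print(o['ee_pos'],o['ee_rot'],cams.calibration("wrist"))
E
```

```text
clock: 1.98
ee_pos: [0.4317, -0.1726, 0.2254]
ee_rot: [-0.001, 0.674, 0.739, 0.0]
wrist_force: [-0.3, 0.5, -0.5]
opening: 0.0918
[ 0.43171206 -0.17262919  0.22536949] [-6.11381286e-04  6.73789159e-01  7.38923402e-01  2.46469545e-05] {'fx': 329.05749053623873, 'fy': 329.05749053623873, 'cx': 256.86346018807507, 'cy': 192.8829302116468, 'dist': array([-0.0280015,  0.       ,  0.       ,  0.       ,  0.       ]), 'mount': array([[-1.66630588e-03, -9.61518726e-01, -2.74734350e-01,
         7.29531649e-02],
       [ 9.99998476e-01, -1.45879372e-03, -9.59639234e-04,
        -3.90402336e-04],
       [ 5.21930348e-04, -2.74735531e-01,  9.61519691e-01,
        -1.57973658e-01],
       [ 0.00000000e+00,  0.00000000e+00,  0.00000000e+00,
         1.00000000e+00]])}
```

View pics/w1.png

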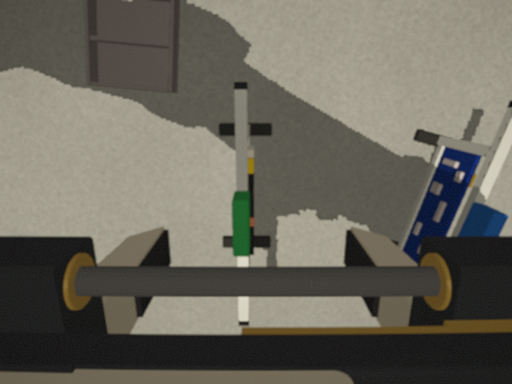

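The wrist view shows the rail running nearly straight down the image, from (240.5,86) to (243.5,323). The green grip is at about x 233–250, y 192–255, and the blue frame is well clear at the right.

```bash
cat >> h.py <<'E'
from scipy.spatial.transform import Rotation as Ro
def wray(p,uv,z):
    c=cams.calibration("wrist");M=np.array(c['mount'])
    u=cv2.undistortPoints(np.float64(uv).reshape(-1,1,2),K(c),c['dist'])[:,0]
    R=Ro.from_quat(np.r_[p[4:7],p[3]]).as_matrix()
    d=(R@M[:3,:3]@np.c_[u,np.ones(len(u))].T).T;o=p[:3]+R@M[:3,3]
    return o+d*((np.atleast_1d(z)-o[2])[:,None]/d[:,2:] if np.size(z)>1 else ((z-o[2])/d[:,2])[:,None])
E
python3 - <<'E'
from h import *
p=np.load("w1.npy")
e=wray(p,[(240.5,85),(243.5,324)],.105);print(e,e.mean(0),np.degrees(np.arctan2(*(e[1]-e[0])[:2])),np.linalg.norm(e[1]-e[0]))
print(wray(p,[(233,192),(250,192),(233,255),(250,255)],.135))
E
```

```text
[[ 0.41021835 -0.09018821  0.105     ]
 [ 0.43055947 -0.3157691   0.105     ]] [ 0.42038891 -0.20297865  0.105     ] 174.84745084316125 0.22649612748015868
[[ 0.41210527 -0.17160639  0.135     ]
 [ 0.42538816 -0.1703964   0.135     ]
 [ 0.41592238 -0.2258489   0.135     ]
 [ 0.42998454 -0.22455603  0.135     ]]
```

```bash
python3 -m crank '[[[-0.0107,-0.0275,0,0,0,0,0],[-0.0107,-0.0275,-0.06,0,0,0,0],[-0.0107,-0.0275,-0.1,0,0,0,0],[-0.0107,-0.0275,-0.1215,0,0,0,0],[-0.0107,-0.0275,-0.1215,0,0,0,0],[-0.0107,-0.0275,-0.1215,0,0,0,0.5],[-0.0107,-0.0275,-0.1215,0,0,0,1],[-0.0107,-0.0275,-0.1215,0,0,0,1],[-0.0107,-0.0275,-0.1215,0,0,0,1],[-0.0107,-0.0275,-0.1215,0,0,0,1]]]' 40
```

```text
clock: 3.28
ee_pos: [0.4214, -0.201, 0.1044]
ee_rot: [0.0, 0.674, 0.739, 0.0]
wrist_force: [-0.4, 0.0, -0.2]
opening: 0.0462
```

Still closing, so I'll let it finish and then lift to a TCP of about 0.23.

```bash
python3 -m crank '[[[0,0,0,0,0,0,1],[0,0,0,0,0,0,1],[0,0,0,0,0,0,1],[0,0,0,0,0,0,1],[0,0,0,0,0,0,1],[0,0,0,0,0,0,1],[0,0,0,0,0,0,1],[0,0,0,0,0,0,1]]]' 40
```

```text
clock: 4.28
ee_pos: [0.4211, -0.2009, 0.1042]
ee_rot: [-0.0, 0.674, 0.739, -0.0]
wrist_force: [-0.0, -0.6, -1.5]
opening: 0.0138
```

```bash
python3 -m crank '[[[0,0,0.02,0,0,0,1],[0,0,0.05,0,0,0,1],[0,0,0.09,0,0,0,1],[0,0,0.13,0,0,0,1],[0,0,0.17,0,0,0,1],[0.01,0.02,0.2,0,0,0,1],[0.02,0.06,0.21,0,0,0.01,1],[0.03,0.1,0.21,0,0,0.02,1],[0.035,0.14,0.21,0,0,0.03,1],[0.04,0.18,0.21,0,0,0.04,1]]]' 40
python3 -m crank '[[[0.007,0.04,0,0,0,0.01,1],[0.014,0.08,0,0,0,0.02,1],[0.021,0.12,0,0,0,0.03,1],[0.028,0.16,0,0,0,0.04,1],[0.034,0.2,0,0,0,0.05,1],[0.036,0.235,0,0,0,0.054,1],[0.0365,0.252,0,0,0,0.054,1],[0.0365,0.2554,0,0,0,0.054,1],[0.0365,0.2554,0,0,0,0.054,1],[0.0365,0.2554,0,0,0,0.054,1]]]' 40
python3 - <<'E'
from bench import readout,cams
import cv2,numpy as np
o=readout.get_obs();print(o['ee_pos'],o['ee_rot'])
np.save("w2.npy",np.r_[o['ee_pos'],o['ee_rot']])
w=cams.camera("wrist");cv2.imwrite("pics/w2.png",w)
for n in("scene","side"): cv2.imwrite(f"pics/{n}2.png",cams.camera(n))
s=cv2.imread("pics/scene2.png");d=cv2.imread("pics/side2.png")
cv2.imwrite("pics/m2.png",np.hstack([cv2.resize(s[90:240,290:450],None,fx=2.5,fy=2.5,interpolation=2),cv2.resize(d[60:210,140:300],None,fx=2.5,fy=2.5,interpolation=2)]))
E
```

```text
clock: 5.52
ee_pos: [0.4609, -0.0196, 0.3139]
ee_rot: [-0.0, 0.65, 0.76, -0.0]
wrist_force: [0.2, 0.1, -2.1]
opening: 0.0137
clock: 6.78
ee_pos: [0.4981, 0.2326, 0.3143]
ee_rot: [0.0, 0.618, 0.786, -0.0]
wrist_force: [0.8, -0.5, -3.6]
opening: 0.0137
[0.49812889 0.23264685 0.31429883] [ 3.08492340e-04  6.18467346e-01  7.85810404e-01 -2.36033766e-04]
```

View pics/w2.png

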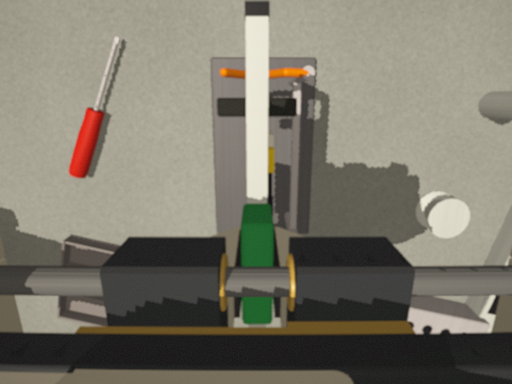

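View pics/m2.png

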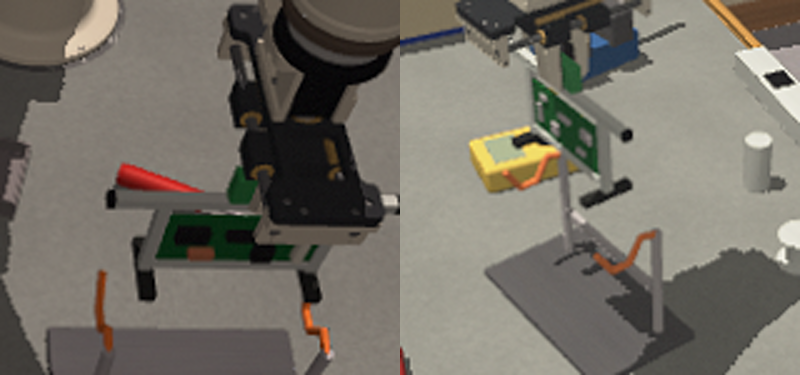

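In the wrist view, the far hook's tip is at (222,72) and its post top at (310,71), with the rail passing between them at x≈257. The scene and side crops show the frame level above the stand. Now I'll work out the offset.

Run:
```python
from h import *
p=np.load("w2.npy")
P=wray(p,[(222.5,72),(310,71),(257.5,8),(257.5,190)],[.163,.157,.3151,.3151]);print(P)
y=np.radians(13.7)
for nm,yaw in(("tri",y),):
  ex=np.array([np.cos(yaw),np.sin(yaw)]);ey=np.array([-ex[1],ex[0]])
  print("tool x' y'",ex@p[:2],ey@p[:2],"pts x'",P[:,:2]@ex,"y'",P[:,:2]@ey)
  q=np.array([.4975,.2345]);print("est",ex@q,ey@q)
d=P[2]-P[3];print("rail yaw",np.degrees(np.arctan2(-d[0],d[1])));d=P[1]-P[0];print("hook yaw",np.degrees(np.arctan2(d[1],d[0])))
n=Ro.from_quat(np.r_[p[4:7],p[3]]).as_matrix()[:,1];print("tool yaw",np.degrees(np.arctan2(n[1],n[0])))
```

```text
[[0.44521766 0.31886385 0.163     ]
 [0.52130457 0.33851014 0.157     ]
 [0.47173995 0.3405188  0.3151    ]
 [0.49078457 0.2613426  0.3151    ]]
tool x' y' 0.5390563308036254 0.10805192494862151 pts x' [0.50806995 0.58664511 0.53896637 0.53871721] y' [0.20434737 0.20541442 0.21910473 0.13767067]
est 0.5388842324512165 0.11000129097180272
rail yaw 13.524695119063338
hook yaw 14.478030133764479
tool yaw 13.591397218242543
```

```bash
python3 -m crank '[[[-0.0005,0.002,-0.03,0,0,0,1],[-0.0005,0.002,-0.06,0,0,0,1],[-0.0005,0.002,-0.09,0,0,0,1],[-0.0005,0.002,-0.115,0,0,0,1],[-0.0005,0.002,-0.13,0,0,0,1],[-0.0005,0.002,-0.13,0,0,0,1],[-0.0005,0.002,-0.13,0,0,0,1]]]' 40
python3 - <<'E'
from bench import readout,cams
import cv2,numpy as np
o=readout.get_obs();print(o['ee_pos'],o['ee_rot'])
np.save("w3.npy",np.r_[o['ee_pos'],o['ee_rot']])
w=cams.camera("wrist");d=cams.camera("side");cv2.imwrite("pics/w3.png",w)
cv2.imwrite("pics/m3.png",np.hstack([cv2.resize(w[0:150,180:340],None,fx=2.5,fy=2.5,interpolation=2),cv2.resize(d[90:210,140:268],None,fx=3.125,fy=3.125,interpolation=2)]))
E
```

```text
clock: 7.8
ee_pos: [0.4981, 0.2368, 0.1853]
ee_rot: [0.0, 0.618, 0.787, 0.001]
wrist_force: [0.1, -0.3, -1.8]
opening: 0.0142
[0.49805549 0.2367761  0.18530397] [3.79188897e-04 6.17572842e-01 7.86513171e-01 8.20370502e-04]
```

View pics/m3.png

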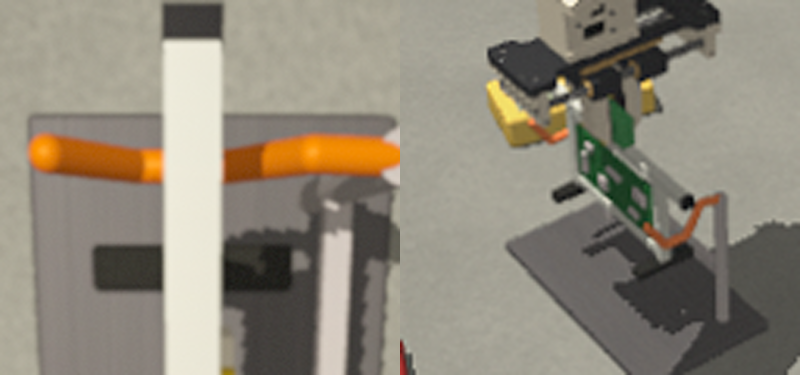

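The wrist crop shows the far hook's tip at crop pixel (45,153), with the left seat bend at about (145,163). The rail covers crop x 163–222. The side crop shows the near rail end above its hook. I'll convert these to positions.

Run:
```python
from h import *
p=np.load("w3.npy")
f=lambda x,y:(180+x/2.5-.3,y/2.5-.3)
tz=p[2]+.0008
P=wray(p,[f(45,153),f(143,163),f(268,157),f(163,40),f(222,40),f(163,370),f(222,370)],[.163,.135,.160,tz,tz,tz,tz])
y=np.radians(13.7);ex=np.array([np.cos(y),np.sin(y)]);ey=np.array([-ex[1],ex[0]])
print("tool",ex@p[:2],ey@p[:2]);print(np.c_[P[:,:2]@ex,P[:,:2]@ey].round(4))
```

```text
tool 0.539962982583805 0.11208106971233531
[[0.509  0.2042]
 [0.5275 0.2048]
 [0.5551 0.2036]
 [0.5341 0.2201]
 [0.5444 0.2201]
 [0.5335 0.1627]
 [0.5448 0.1627]]
```

```bash
python3 -m crank '[[[-0.001,-0.002,-0.01,0,0,0,1],[-0.001,-0.002,-0.02,0,0,0,1],[-0.001,-0.002,-0.03,0,0,0,1],[-0.001,-0.002,-0.035,0,0,0,1],[-0.001,-0.002,-0.037,0,0,0,1],[-0.001,-0.002,-0.037,0,0,0,1]]]' 40
python3 -m crank '[[[0,0,-0.001,0,0,0,1],[0,0,-0.002,0,0,0,1],[0,0,-0.002,0,0,0,1]]]' 40
python3 -m crank '[[[0,0,-0.001,0,0,0,1],[0,0,-0.002,0,0,0,1],[0,0,-0.002,0,0,0,1]]]' 40
```

```text
clock: 8.65
ee_pos: [0.4963, 0.2345, 0.1472]
ee_rot: [-0.0, 0.617, 0.787, 0.0]
wrist_force: [-0.5, -0.2, -1.9]
opening: 0.0138
clock: 9.02
ee_pos: [0.4963, 0.2345, 0.1453]
ee_rot: [0.0, 0.618, 0.787, 0.0]
wrist_force: [-0.2, 0.0, -2.3]
opening: 0.0136
clock: 9.4
ee_pos: [0.4964, 0.2345, 0.144]
ee_rot: [0.0, 0.617, 0.787, 0.0]
wrist_force: [-2.8, -1.1, 5.1]
opening: 0.0137
```

Contact came at the predicted height, with a slight push toward −x'. I'll ease about 1.5 mm that way and press 1 mm lower.

```bash
python3 -m crank '[[[-0.0015,-0.0004,0,0,0,0,1],[-0.0015,-0.0004,0,0,0,0,1]]]' 40
python3 -m crank '[[[0,0,-0.001,0,0,0,1],[0,0,-0.001,0,0,0,1]]]' 40
python3 - <<'E'
from bench import readout,cams
import cv2,numpy as np
o=readout.get_obs();print(o['ee_pos'],o['wrist_force'],o['torque'])
w=cams.camera("wrist");d=cams.camera("side");s=cams.camera("scene")
u=lambda i,x,y,k=4:cv2.resize(i[y:y+75,x:x+100],None,fx=4,fy=4,interpolation=2)
cv2.imwrite("pics/m4.png",np.vstack([np.hstack([cv2.resize(w[0:150,160:360],None,fx=2,fy=2,interpolation=2),u(d,180,110)]),np.hstack([u(s,325,180),u(s,290,180)])]))
E
```

```text
clock: 9.65
ee_pos: [0.4961, 0.2345, 0.144]
ee_rot: [0.001, 0.618, 0.787, 0.001]
wrist_force: [1.7, 0.6, 3.3]
opening: 0.0137
clock: 9.9
ee_pos: [0.4961, 0.2345, 0.1439]
ee_rot: [0.001, 0.618, 0.786, 0.001]
wrist_force: [-1.3, -1.0, 11.2]
opening: 0.0138
[0.4961253  0.23449447 0.14385463] [-1.27140085 -0.97467724 11.24942345] [-0.32382773  0.11337411  0.04052571]
```

View pics/m4.png

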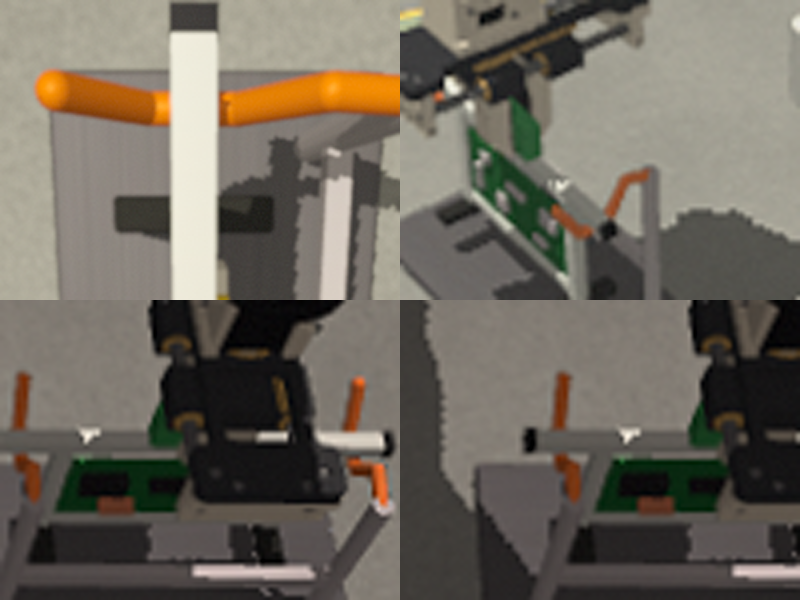

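Both ends are in their hooks. The contact is stiff, the side force is small, and the moment fits load on both hooks. I'll relax the press slightly, open, and retreat straight up.

```bash
python3 -m crank '[[[0,0,0.0008,0,0,0,1],[0,0,0.0008,0,0,0,1],[0,0,0.0008,0,0,0,0.8],[0,0,0.0008,0,0,0,0.6],[0,0,0.0008,0,0,0,0.4],[0,0,0.0008,0,0,0,0.3],[0,0,0.0008,0,0,0,0.3],[0,0,0.0008,0,0,0,0.3]]]'
python3 - <<'E'
from bench import readout,cams
import cv2,numpy as np
w=cams.camera("wrist");d=cams.camera("side");s=cams.camera("scene")
u=lambda i,x,y,k=4:cv2.resize(i[y:y+75,x:x+100],None,fx=4,fy=4,interpolation=2)
cv2.imwrite("pics/m5.png",np.vstack([np.hstack([cv2.resize(w[0:150,160:360],None,fx=2,fy=2,interpolation=2),u(d,180,110)]),np.hstack([u(s,325,180),cv2.resize(w[150:384:,60:460],(400,300))])]))
E
```

```text
clock: 11.05
ee_pos: [0.4947, 0.234, 0.143]
ee_rot: [-0.0, 0.617, 0.787, -0.0]
wrist_force: [0.6, 0.2, -0.4]
opening: 0.0623
```

View pics/m5.png

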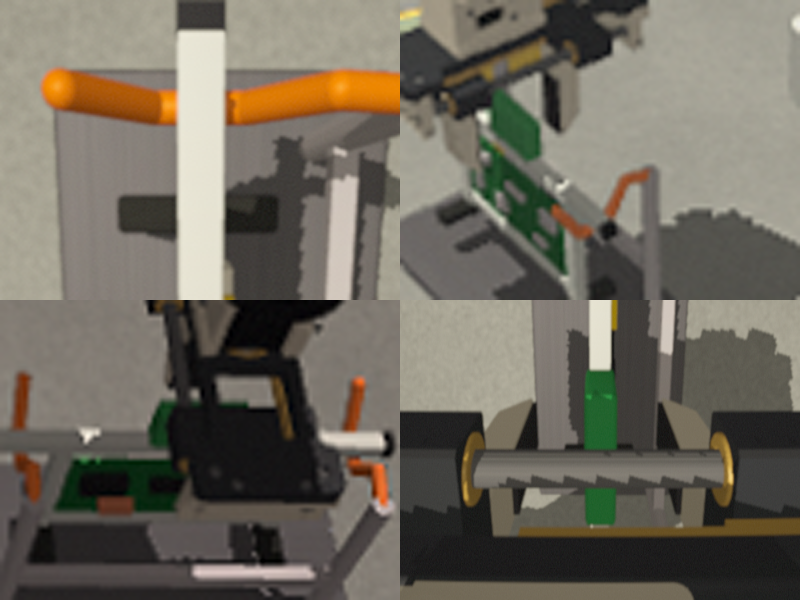

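The frame stayed seated when released. The rail lies between the seat bends and the fingers are clear of the grip on both sides. I'll retreat upward.

```bash
python3 -m crank '[[[0,0,0.02,0,0,0,0.3],[0,0,0.05,0,0,0,0.3],[0,0,0.09,0,0,0,0.2],[0,0,0.13,0,0,0,0.1],[-0.03,0,0.17,0,0,0,0],[-0.06,0,0.2,0,0,0,0],[-0.09,0,0.2,0,0,0,0],[-0.09,0,0.2,0,0,0,0],[-0.09,0,0.2,0,0,0,0],[-0.09,0,0.2,0,0,0,0]]]'
python3 - <<'E'
from bench import readout,cams
import cv2,numpy as np
from h import *
d=cams.camera("side");s=cams.camera("scene");d1=cams.camera("side")
print("motion",np.abs(d[110:250,160:260].astype(int)-d1[110:250,160:260]).max())
u=lambda i,x,y:cv2.resize(i[y:y+150,x:x+200],None,fx=2,fy=2,interpolation=2)
v=lambda i,x,y:cv2.resize(i[y:y+75,x:x+100],None,fx=4,fy=4,interpolation=2)
cv2.imwrite("pics/m6.png",np.vstack([np.hstack([u(s,280,150),v(d,160,110)]),np.hstack([u(d,220,200),v(s,340,180)])]))
E
```

```text
clock: 12.45
ee_pos: [0.4054, 0.2338, 0.3426]
ee_rot: [-0.0, 0.618, 0.786, -0.0]
wrist_force: [0.1, -0.7, 0.4]
opening: 0.0917
motion 38
```

View pics/m6.png

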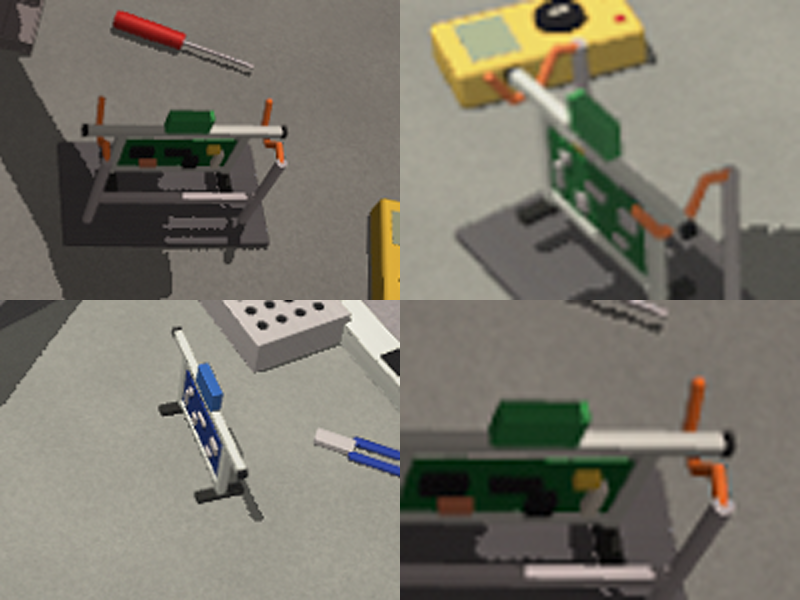

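The frame hangs with both ends in their hooks, and the blue frame is untouched. I'll wait briefly for it to settle, check that it is still, and hand in.

```bash
python3 -m crank '[[[0,0,0,0,0,0,0],[0,0,0,0,0,0,0],[0,0,0,0,0,0,0],[0,0,0,0,0,0,0],[0,0,0,0,0,0,0],[0,0,0,0,0,0,0],[0,0,0,0,0,0,0],[0,0,0,0,0,0,0],[0,0,0,0,0,0,0],[0,0,0,0,0,0,0]]]'
python3 - <<'E'
from bench import cams
import numpy as np
a,b,c=[cams.camera("side").astype(int) for _ in range(3)]
for q in(b,c):
    for n,(x,y,w,h) in dict(frame=(160,120,100,90),still=(300,240,60,60)).items():
        D=np.abs(a-q)[y:y+h,x:x+w];print(n,D.mean(),D.max(),(D>20).sum())
E
```

```text
clock: 13.85
ee_pos: [0.4048, 0.234, 0.343]
ee_rot: [-0.0, 0.618, 0.787, -0.0]
wrist_force: [0.0, 0.0, -0.4]
opening: 0.0915
frame 0.9377777777777778 10 0
still 0.9325 9 0
frame 0.9381851851851852 10 0
still 0.9256481481481481 9 0
```

```bash
python3 -c "
from bench import order
print(order.sign_off())"
```

```text
the job is handed in; nothing more can be done
None
```

The green frame is hanging on the two-hook stand, one rail end in each orange hook, and the job is handed in at about 14 s on the robot's clock (limit 46 s).

I gripped the frame by its green grip at 40 N and lowered it until both rail ends rested in their hooks. I then opened the gripper and backed off upward.

**Contact:** the rail met the hooks at TCP z = 0.144 m, the height predicted for full seating. Under an 11 N press it went down only about 0.1 mm further. The moment at the wrist fitted load on both hooks.

**After release:** the pictures show both ends in their hooks and the blue frame still standing. The only check that disagreed was the first stillness test just after I backed off, which showed some image change. After a 1.25 s wait the frame area changed no more than the camera noise, and the gripper was well clear.

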